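# Close the paste pot with its keyed lid

### The job

The conservator has finished pasting: take the keyed lid from its sloping rest and close the open paste pot with it. Turn the lid on the mouth while pressing lightly until its lugs drop into the notches and the lid lies flat, fully home; then let go. Do not force it, and leave the other things on the bench where they are.

Things in the scene. Friction and masses are not known exactly. Their poses are not given: they have to be found in the camera images.
- lid_grip (a point): Centre of the blue grip blade on top of the loose lid (about 220 g), which starts on the rest with its axis tilted 28 deg. Axes: z = lid axis, out of its top; x along the blade, y across it. Blade 70 mm long (x), 16 thick (y), 44 tall (z: 22 above and 22 below this point). It stands on a white round plate 104 mm in diameter, 8 mm thick (underside 30 mm below this point)
- lid_seat (a point): Centre of the underside of the lid's plate, 30 mm below lid_grip, same axes; lies level with the pot's rim when home. Under the plate: a yellow round pilot 66 mm in diameter, 22 mm deep, and around it four lugs at +x, +y, -x, -y, each 11 mm wide, 14 mm deep, reaching 44 mm from the axis (the pilot enters the mouth 8 mm before the lugs touch)
- pot_mouth (a point): Centre of the pot's open mouth, level with its rim, 90 mm above the bench; z up. In the mouth is a yellow collar 12 mm thick, flush with the rim (hollow below), with a round hole (least diameter 72 mm) and four notches 19 mm wide, 90 deg apart, reaching 47 mm from the axis. The notches stand at another angle each time, NOT given by this orientation: see it or feel for it
- pot: White pot 122 mm in diameter, 90 mm tall, on a square 150 mm wooden foot fixed to the bench; origin under its centre; collar does not turn with the lid. Out of line, the lid's lugs ride on the collar with the plate 14 mm above the rim; in line (at most 45 deg of turn either way from any angle) the lid can go down 14 mm until its plate lies on the rim
- rest: Fixed plywood rest that the lid lies on, 120 mm wide (y), about 130 deep (x), origin on the bench under its centre. Its board slopes at 28 deg, low edge on its -x side (which is turned away from the robot), with a ledge 34 mm high, square to the board, that stops the lid's plate; the lid's axis leans to the rest's -x side
- jar: Bystander: closed white round jar, 76 mm in diameter, 95 mm tall, loose; origin at the centre of its underside
- brush_mid (a point): Bystander: paste brush with orange handle, about 190 mm long, lying along this point's x axis, loose; point near its middle
There are look-alikes about, which are no part of the job. What is shaped like the part that bears lid_grip but orange, pink or purple is not meant.

How it is judged:
By the outcome, as a careful person would: the job done as asked, in the order asked, and still so for the second after the job is handed in, with the robot touching nothing.
It also fails if it takes over 61 s, if anything falls off the work surface, if the arm or the gripper's body presses on something with over 40 N, if the wrist force passes 120 N, or if a joint passes its speed limit or range.

### The arm

A 7-joint arm with a two-finger parallel gripper is mounted at the origin on the work surface. World frame = base frame: x ahead of the robot, y to its left, z up, the work surface at z = 0. Lengths are in mm, angles in rad, forces in N, time in s.
With the tool pointing down it reaches from about 350 to 900 mm from the base axis. Payload 19.9 kg.
Tool frame: the origin (TCP) lies at the very end of the fingers, on their centre line; the grasp point (between the pads) lies 19 mm behind it; x points along the fingers, z is the direction in which the jaws open and shut, and the axes are right-handed (so a half turn about x gives the same grasp; the last joint's range is limited). The gripper opens to 85 mm and grips with 20 to 120 N. Pads are 22 mm wide; open, the fingers measure 114 mm over their backs; the gripper's body (76 mm by 85 mm) begins 54 mm behind the grasp point. The pads swing forward as they close: fully open they stand 13 mm farther back than shut.
Start: joints at [-1.163, 0.417, -0.01, 1.614, 0.005, 1.111, -0.053], TCP at [271.728, 562.819, 231.26] pointing down, gripper open.
Joint ranges: [-2.81, 2.81], [-0.39, 2.02], [-1.27, 1.25], [0.06, 2.57], [-1.19, 4.33], [0.19, 2], [-2.82, 2.82]. Speed limits (rad/s): [1.89, 1.89, 2.39, 2.39, 3.01, 3.01, 3.01].

### API

Orientations are given as [roll, pitch, yaw] about the fixed x, y, z axes, in that order (R = Rz(yaw) Ry(pitch) Rx(roll)).
In Python, from cell import * gives the robot as it stands. The module is installed in compiled form; this text tells all that it offers.
- The arm moves only by the tool arm_command, never from a script. Its argument "series" is a list of rows, each a list of 6 numbers: the shift along the tool's x, y, z in m, then the turn, a rotation vector about the tool's x, y, z in degrees. In form: [[x, y, z, wx, wy, wz], ...]. A call has 1 to 20 rows; each row is the pose to reach, as a shift and turn from the pose measured when the call began, along the tool's axes at that moment; what a row does not reach only later rows make up. A row lasts 1/12 s, in which the tool goes at most 41.7 mm and 7.16 degrees, less where a joint would pass 70% of its speed; a pose out of reach is approached as far as the arm can. A call with a gripper value outside its range is refused whole. "jaw" is the finger opening in m, from 0 to 0.0854, set as the call begins (left out, the last holds). The fingers move at their own pace and stop on an object; "squeeze" is the grip in N (left out, the last holds). Time passes only in rows, so rows that repeat a pose let the fingers close. It gives the time, the measured TCP pose, the force and the opening at its end, in the units of the state.
- sense(): the state, without advancing time (a new reading comes with each control period).
- camera(name): name is "side" or "top" or "wrist"; returns (picture, depth): 480x640x3 uint8, blue, green, red; 480x640 float32, mm along the optical axis (not along the pixel's ray), 0 where there is no reading.
- camera_params(name): a dict with "fx", "fy", "cx", "cy" (pixels), "origin" and "attitude" of the camera in the world; the wrist camera has in their place "T_tool_cam" (4x4, takes a point from camera to tool coordinates, whose origin is the TCP and whose axes are the tool frame's). Camera axes: x right, y down, z forward; pixel columns grow to the right and rows downward; lengths in mm; the calibration is good to about 2 mm. A picture is of the moment at which its call begins: read the wrist's pose just before it. camera_params takes no time and is no camera call.
- close_job(): hands the job in, once; it reports no verdict.
Trained networks look in the newest picture that a camera, given by its name, has taken for a name from the list of things; names that differ only in an ending like _2 or _b are one class to them, and where a whole thing is asked for, a point or a joint stands for the part that bears it (a point fixed in the world has none). Each returns a list of dicts, best first, with "p" (0 to 1); they miss things now and then, are a little off and sometimes report something else, mostly with a low value. They report only what shows in the picture. A call takes as long as a camera call. They do not tell look-alikes from the thing itself.
- find_in(camera, thing): "bbox" ([left, top, right, bottom] as shares, 0 to 1, of the picture: columns of its width, rows of its height, round what is visible of it).
- trace(camera, thing): "region" (480x640 bool, what is visible of it) and "bbox" ([left, top, right, bottom] as shares, 0 to 1, of the picture: columns of its width, rows of its height, round what is visible of it).
The state is a dict: "t": time; "q": joint angles; "joint_velocities": joint speeds; "tau": joint torques, N m; "tcp_pos": TCP position; "ee_rot": TCP orientation; "ft_force": force on the tool from outside, world axes, zero at the start; "moment": the same for the moment, N m; "gripper_width": finger opening in mm.
Only numpy, scipy, OpenCV 4.12 (cv2) and the standard library are available. Lean on these libraries where they do the work, as an engineer would, in place of code of your own. Each camera call takes 0.05 s, during which the arm holds its last target.

## Working session

There is one attempt and no reset: what is moved stays moved. The work goes in short steps, Python scripts to look and compute and a tool call to move; the robot and the scene stay as the last step left them, time stands still between calls to the robot, and variables do not carry over. Pictures are saved under pics/ and viewed, and the job is handed in when it is done.

Besides the shell and the picture viewer there is one more tool, called after ">>>" as name(argument=value, ...), one argument or row to a line, values as JSON. arm_command: Moves the arm, as the interface text tells. Its arguments: {"type":"object","properties":{"series":{"type":"array","items":{"type":"array","items":{"type":"number"}}},"jaw":{"type":"number"},"squeeze":{"type":"number"}},"required":["series"]}

```bash
mkdir -p pics; python3 - <<'E'
from cell import *
import cv2
for n in ("top","side","wrist"):
    s=sense()
    p,d=camera(n); cv2.imwrite(f"pics/{n}0.png",p)
    print(n,camera_params(n))
print(sense())
E
```

```text
top {'fx': 538.1054249405047, 'fy': 538.1054249405047, 'cx': 326.7258340936883, 'cy': 229.04008645186465, 'origin': array([431.40440573,  63.16998744, 963.59213008]), 'attitude': array([-3.00966923e+00,  3.60632694e-05, -1.54515105e+00])}
side {'fx': 550.3819737824864, 'fy': 550.3819737824864, 'cx': 323.60731965671016, 'cy': 236.83133185515695, 'origin': array([ 248.36470309, -634.99185124,  591.05282876]), 'attitude': array([-2.17689681, -0.01321921, -0.36988661])}
wrist {'fx': 358.355709052804, 'fy': 358.355709052804, 'cx': 320.53168754767887, 'cy': 236.71723264633636, 'T_tool_cam': array([[ 7.19480360e-04, -2.85277084e-01,  9.58444817e-01,
        -1.42021020e+02],
       [ 9.46978846e-04, -9.58444441e-01, -2.85277683e-01,
         7.27861501e+01],
       [ 9.99999293e-01,  1.11287866e-03, -4.19430587e-04,
        -6.62590707e-02],
       [ 0.00000000e+00,  0.00000000e+00,  0.00000000e+00,
         1.00000000e+00]])}
{'t': 0.15, 'q': array([-1.16248797,  0.41785019, -0.01031228,  1.61399328,  0.00474144,
        1.11067439, -0.05298453]), 'joint_velocities': array([-0.00100068, -0.0012996 ,  0.00067891, -0.0024908 ,  0.00136591,
       -0.00014209,  0.00109213]), 'tau': array([ 1.75857393e-03, -8.64744115e+01,  6.79076705e-01, -4.35061812e+01,
        1.91290991e-02,  5.64266491e-03,  2.95509392e-05]), 'tcp_pos': array([271.65172608, 562.61064955, 230.81353614]), 'ee_rot': array([-3.02013665,  1.56989307, -1.89909883]), 'ft_force': array([-0.00155252,  0.36737804,  0.56508102]), 'moment': array([ 0.01494021,  0.0080018 , -0.00824945]), 'gripper_width': 85.19057740827961}
```

View pics/top0.png

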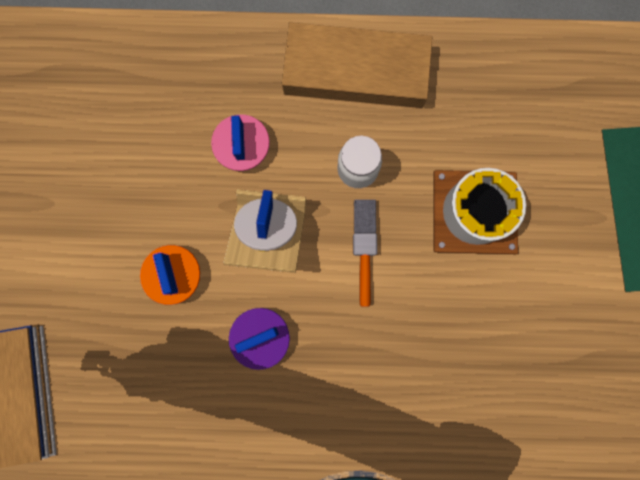

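View pics/side0.png

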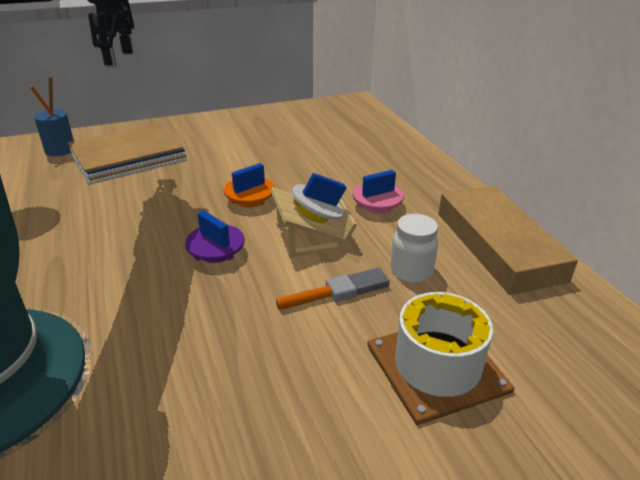

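View pics/wrist0.png

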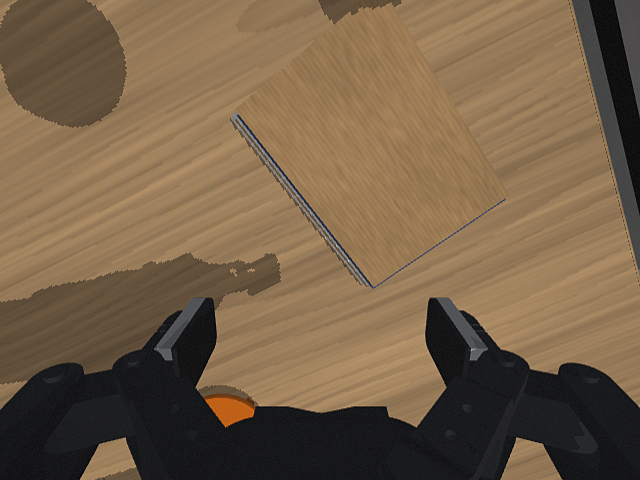

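Top view: the white-plated lid is on the rest at (265,222) with its blade at (264,213). The look-alikes are pink (240,140), orange (170,275) and purple (260,338). The white one, tilted on the plywood rest, fits the description. The pot is at (488,207). Next I'll enlarge both and measure.

```bash
cat > h.py <<'E'
from cell import *
import cv2, numpy as np
from scipy.spatial.transform import Rotation as R
def Rm(rpy): return R.from_euler('xyz',rpy).as_matrix()
def cam_T(name,s=None):
    P=camera_params(name)
    T=np.eye(4)
    if name=='wrist':
        s=s or sense()
        A=np.eye(4);A[:3,:3]=Rm(s['ee_rot']);A[:3,3]=s['tcp_pos']
        return P,A@P['T_tool_cam']
    T[:3,:3]=Rm(P['attitude']);T[:3,3]=P['origin'];return P,T
def cloud(name,d,s=None):
    P,T=cam_T(name,s)
    v,u=np.mgrid[:480,:640]
    X=np.stack([(u-P['cx'])/P['fx']*d,(v-P['cy'])/P['fy']*d,d],-1)
    W=X@T[:3,:3].T+T[:3,3]; W[d<=0]=np.nan
    return W
E
python3 - <<'E'
from h import *
out={}
for n in ("top","side"):
    p,d=camera(n); np.savez(f"{n}.npz",p=p,d=d)
    W=cloud(n,d)
    for th in ("lid_grip","pot","rest","jar"):
        r=trace(n,th)
        for k in r[:4]:
            m=k['region']; print(n,th,round(k['p'],2),np.round(np.array(k['bbox'])*[640,480,640,480]),np.nanmedian(W[m],0).round(0))
    print(n,'table z',np.nanmedian(W[300:330,340:360],(0,1)) )
p=np.load('top.npz')['p']
a=cv2.resize(p[160:290,200:330],(500,500),interpolation=cv2.INTER_CUBIC)
b=cv2.resize(p[160:260,435:535],(500,500),interpolation=cv2.INTER_CUBIC)
cv2.imwrite('pics/c1.png',cv2.resize(np.hstack([a,b]),(800,400)))
E
```

```text
top lid_grip 0.96 [230. 308. 287. 370.] [366. 177.  30.]
top lid_grip 0.77 [213. 115. 269. 174.] [704. 221.  31.]
top lid_grip 0.67 [234. 188. 300. 252.] [554. 165.  85.]
top lid_grip 0.63 [142. 246. 198. 305.] [468. 331.  31.]
top pot 0.77 [429. 166. 523. 255.] [ 591. -191.   22.]
top rest 0.76 [220. 187. 304. 272.] [512. 161.  67.]
top jar 0.94 [338. 134. 382. 189.] [661.  15.  94.]
top table z [4.07805756e+02 2.19165524e+01 5.91416630e-02]
side lid_grip 0.91 [186. 208. 249. 261.] [359. 161.  30.]
side lid_grip 0.86 [294. 173. 346. 222.] [552. 160.  88.]
side lid_grip 0.79 [220. 160. 275. 205.] [465. 325.  31.]
side lid_grip 0.68 [355. 171. 400. 217.] [700. 217.  31.]
side pot 0.55 [369. 293. 513. 428.] [ 578. -230.   42.]
side rest 0.88 [268. 186. 355. 255.] [521. 127.  45.]
side jar 0.82 [388. 214. 439. 282.] [658. -10.  64.]
side table z [ 5.24925740e+02 -5.60430739e+01 -5.92881733e-02]
```

View pics/c1.png

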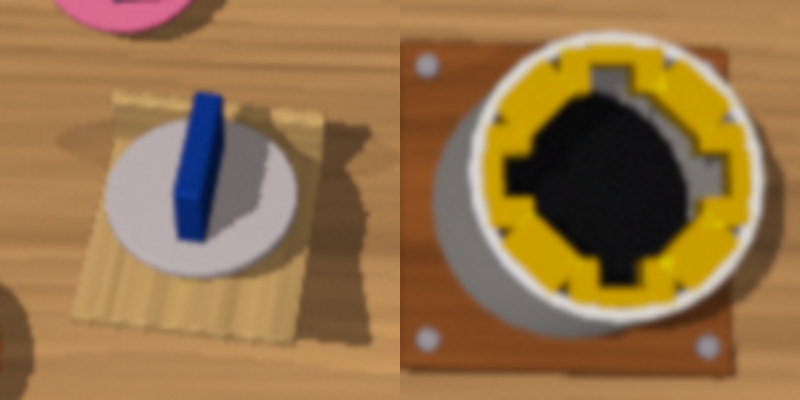

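The crop confirms it: a white plate with a blue blade, tilted on the plywood rest. The pot's notches lie roughly along the image axes. Now I'll fit the poses.

```bash
python3 - <<'E'
from h import *
def fit(n,box):
    z=np.load(n+'.npz');p=z['p'].astype(int);W=cloud(n,z['d'])
    m=np.zeros((480,640),bool); l,t,r,b=box; m[t:b,l:r]=1
    hsv=cv2.cvtColor(z['p'],cv2.COLOR_BGR2HSV)
    blue=m&(hsv[...,0]>105)&(hsv[...,0]<130)&(hsv[...,1]>150)
    white=m&(hsv[...,1]<70)&(W[...,2]>40)
    white=cv2.erode(white.astype(np.uint8),np.ones((3,3)))>0
    return W[blue],W[white],W,z['p']
B=[];Wh=[]
for n,box in (("top",(225,180,305,260)),("side",(285,165,350,225))):
    b,w,_,_=fit(n,box)
    print(n,len(b),len(w),b.mean(0).round(1),w.mean(0).round(1))
    c=w.mean(0);
    for _ in range(5):
        u,s,v=np.linalg.svd(w-c);nn=v[2]*np.sign(v[2][2]);r=(w-c)@nn;w=w[abs(r)<4];c=w.mean(0)
    print(' normal',nn.round(3),'tilt',np.degrees(np.arccos(nn[2])).round(1),'az',np.degrees(np.arctan2(nn[1],nn[0])).round(1),len(w),'std',r.std())
    # blade dir: project into the plane
    h=(b-c)@nn; print(' blade heights',np.percentile(h,[2,50,98]).round(1))
    e1=np.cross([0,1,0],nn);e1/=np.linalg.norm(e1);e2=np.cross(nn,e1)
    q=np.c_[(b-c)@e1,(b-c)@e2].astype(np.float32)
    rect=cv2.minAreaRect(q[(h>0)&(h<48)]);print(' rect',rect)
    # circle centre from hull of plate pts
    qq=np.c_[(w-c)@e1,(w-c)@e2].astype(np.float32)
    cc,rad=cv2.minEnclosingCircle(qq);print(' circ',cc,rad)
    cen=c+cc[0]*e1+cc[1]*e2; print(' platecentre',cen.round(1),'grip',(cen+22*nn).round(1))
    rc=c+rect[0][0]*e1+rect[0][1]*e2; print(' bladecentre->grip',(rc+22*nn).round(1))
    bp=cv2.boxPoints(rect);
    for i in range(2):
        dv=bp[i+1]-bp[i];print('  edge',np.linalg.norm(dv).round(1),(dv[0]*e1+dv[1]*e2).round(1))
# pot
for n,box in (("top",(440,160,535,255)),("side",(390,285,500,400))):
    z=np.load(n+'.npz');W=cloud(n,z['d']);l,t,r,b=box
    m=np.zeros((480,640),bool);m[t:b,l:r]=1
    hsv=cv2.cvtColor(z['p'],cv2.COLOR_BGR2HSV)
    rim=m&(abs(W[...,2]-90)<6)
    q=W[rim][:,:2].astype(np.float32);cc,rad=cv2.minEnclosingCircle(q)
    print(n,'pot',cc,rad,'z',np.median(W[rim][:,2]))
    # free mask in rectified view
    P,T=cam_T(n)
    S=4;xs=np.arange(-70,70,1/S)
    gx,gy=np.meshgrid(cc[0]+xs,cc[1]+xs,indexing='ij')
    pts=np.stack([gx,gy,np.full_like(gx,90)],-1)
    pc=(pts-T[:3,3])@T[:3,:3]
    mu=(pc[...,0]/pc[...,2]*P['fx']+P['cx']).astype(np.float32);mv=(pc[...,1]/pc[...,2]*P['fy']+P['cy']).astype(np.float32)
    im=cv2.remap(z['p'],mu,mv,cv2.INTER_LINEAR);cv2.imwrite(f'pics/pot_{n}.png',im)
    hs=cv2.cvtColor(im,cv2.COLOR_BGR2HSV)
    yel=(hs[...,0]>15)&(hs[...,0]<35)&(hs[...,1]>150)&(hs[...,2]>80)
    a=np.arctan2(gy-cc[1],gx-cc[0]);rr=np.hypot(gx-cc[0],gy-cc[1])
    k=(rr>38)&(rr<45)&~yel
    ph=np.angle(np.exp(4j*a[k]).sum())/4;print(' notch phase deg mod90',np.degrees(ph), 'conc',abs(np.exp(4j*a[k]).mean()),k.sum())
    hist=np.histogram(np.degrees(a[k])%90,18,(0,90))[0];print(hist)
    # yellow centroid
    ky=(rr<36)&~yel
E
```

```text
top 487 1677 [nan nan nan] [551.2 168.1  80.2]
 normal [ 0.467 -0.04   0.883] tilt 28.0 az -5.0 1676 std 1.3088361223370122
 blade heights [nan nan nan]
 rect ((5.176807403564453, 0.4890737533569336), (14.317510604858398, 69.75837707519531), 85.7478256225586)
 circ (5.808048725128174, 3.2033097743988037) 52.274681091308594
 platecentre [556.4 171.3  77.6] grip [566.6 170.4  97. ]
 bladecentre->grip [566.  167.7  97.2]
  edge 69.8 [ 61.4  -5.2 -32.7]
  edge 14.3 [ 1.2 14.3  0. ]
side 819 540 [nan nan nan] [547.  146.2  80.6]
 normal [ 0.454 -0.062  0.889] tilt 27.3 az -7.8 534 std 1.1910740262822561
 blade heights [nan nan nan]
 rect ((9.170413970947266, 19.987321853637695), (14.645004272460938, 68.23503875732422), 84.70748138427734)
 circ (7.462549209594727, 18.18355369567871) 50.2265739440918
 platecentre [554.2 164.5  78.2] grip [564.2 163.1  97.7]
 bladecentre->grip [565.8 164.9  97.1]
  edge 68.2 [ 60.3  -6.3 -31.3]
  edge 14.6 [ 1.6 14.6  0.2]
top pot (596.14111328125, -199.19248962402344) 61.299442291259766 z 90.17848188746984
 notch phase deg mod90 1.6844435540566434 conc 0.9061899550376953 6794
[1640 1584  761    0    0    0    0    0    0    0    0    0    0    0
    0   49 1226 1534]
side pot (596.5038452148438, -199.81748962402344) 62.108516693115234 z 89.38138628618071
 notch phase deg mod90 1.4575054602189137 conc 0.9006668774344777 2759
[746 579 313   0   0   0   0   0   0   0   0   0   0   0   0  79 469 573]
```

```bash
cat >> h.py <<'E'
def axes(x,z):
    x=np.array(x,float);x/=np.linalg.norm(x);z=np.array(z,float);z-=x*(x@z);z/=np.linalg.norm(z)
    return np.c_[x,np.cross(z,x),z]
def go(Rt,pt,s=None):
    s=s or sense();R0=Rm(s['ee_rot'])
    d=R0.T@(np.array(pt)-s['tcp_pos'])/1000
    w=np.degrees(R.from_matrix(R0.T@Rt).as_rotvec())
    return np.r_[d.round(4),w.round(1)]
# lid (measured)
az=np.radians(-6.0); t=np.radians(28)
n=np.array([np.sin(t)*np.cos(az),np.sin(t)*np.sin(az),np.cos(t)])
ly=np.array([-np.sin(az),np.cos(az),0])
grip=np.array([566,166.5,97.2])
E
python3 - <<'E'
from h import *
s=sense();print(Rm(s['ee_rot']).round(3))
for sg in (1,-1):
    Rt=axes(-n,sg*ly)
    print(sg,go(Rt,grip+130*n),go(Rt,grip-13*n), (grip+130*n).round())
E
```

```text
[[-0.    -0.901  0.435]
 [-0.     0.435  0.901]
 [-1.    -0.    -0.   ]]
1 [ 1.930e-02 -4.948e-01 -2.083e-01 -1.940e+01  4.800e+00  2.770e+01] [  0.1456  -0.4316  -0.231  -19.4      4.8     27.7   ] [627. 160. 212.]
-1 [ 1.930e-02 -4.948e-01 -2.083e-01  1.559e+02  3.890e+01 -6.800e+00] [ 1.456e-01 -4.316e-01 -2.310e-01  1.559e+02  3.890e+01 -6.800e+00] [627. 160. 212.]
```

>>> arm_command(
  series=[
    [0.0, -0.04, -0.017, -1.5, 0.4, 2],
    [0.0, -0.08, -0.034, -3, 0.8, 4.5],
    [0.01, -0.12, -0.05, -4.5, 1.2, 7],
    [0.01, -0.16, -0.067, -6, 1.6, 9],
    [0.01, -0.2, -0.084, -8, 2, 11],
    [0.01, -0.24, -0.1, -9.5, 2.3, 13.5],
    [0.01, -0.28, -0.118, -11, 2.7, 16],
    [0.015, -0.32, -0.135, -12.5, 3.1, 18],
    [0.015, -0.36, -0.15, -14, 3.5, 20],
    [0.015, -0.4, -0.168, -16, 3.9, 22.5],
    [0.019, -0.44, -0.185, -17.5, 4.3, 25],
    [0.019, -0.475, -0.2, -19, 4.6, 27],
    [0.0193, -0.495, -0.2083, -19.4, 4.8, 27.7],
    [0.0193, -0.495, -0.2083, -19.4, 4.8, 27.7],
    [0.0193, -0.495, -0.2083, -19.4, 4.8, 27.7],
    [0.0193, -0.495, -0.2083, -19.4, 4.8, 27.7],
  ],
  jaw=0.085,
  squeeze=40,
)

```text
t: 1.98
tcp_pos: [626.8, 160.4, 211.7]
ee_rot: [1.569, 1.082, 3.036]
ft_force: [-0.2, 0.7, 0.6]
gripper_width: 85.0
```

```bash
python3 - <<'E'
from h import *
s=sense();p,d=camera('wrist');np.savez('w1.npz',p=p,d=d);cv2.imwrite('pics/w1.png',p)
print(s['t'],s['q'].round(2),s['tcp_pos'])
Rt=axes(-n,ly);print(go(Rt,grip+130*n,s),go(Rt,grip-13*n,s))
W=cloud('wrist',d,s)
hsv=cv2.cvtColor(p,cv2.COLOR_BGR2HSV)
near=np.linalg.norm(W-grip,axis=-1)<75
blue=near&(hsv[...,0]>105)&(hsv[...,0]<130)&(hsv[...,1]>150)
b=W[blue];h=(b-grip)@n;lx=np.cross(ly,n)
print(len(b),np.percentile(h,[2,50,98]).round(1))
top=b[(h>14)]
q=np.c_[(top-grip)@lx,(top-grip)@ly].astype(np.float32)
print(cv2.minAreaRect(q),q.min(0),q.max(0))
w=W[near&(hsv[...,1]<70)&(abs((W-grip)@n+22)<8)];c=w.mean(0);nn=np.linalg.svd(w-c,full_matrices=False)[2][2];nn*=np.sign(nn[2]);print(len(w),nn,n,((w-grip)@n).mean())
print(cv2.minEnclosingCircle(np.c_[(w-grip)@lx,(w-grip)@ly].astype(np.float32)))
E
```

```text
1.9833 [-0.26  0.76  0.06  1.18 -0.19  1.67  1.29] [626.75836365 160.41689089 211.69070332]
[-0.0002  0.0002 -0.0003  0.      0.     -0.    ] [ 0.1428  0.0002 -0.0004  0.      0.     -0.    ]
1996 [-1.5 21.  22.5]
((1.3541526794433594, 2.3064584732055664), (69.47966003417969, 15.376790046691895), 1.090134620666504) [-33.3153     -5.3947334] [36.13391 10.43439]
9224 [ 0.46805066 -0.03965722  0.88281135] [ 0.46689975 -0.04907314  0.88294759] -22.791109308723428
((2.913012742996216, 2.3542046546936035), 53.033416748046875)
```

View pics/w1.png

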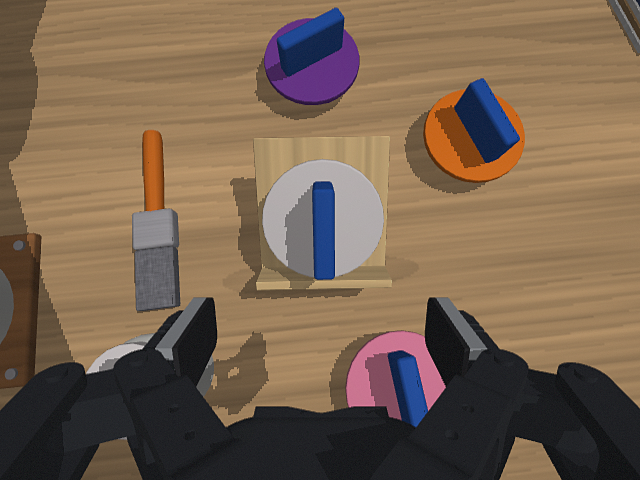

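```bash
python3 - <<'E'
t=open('h.py').read()
t=t.replace("az=np.radians(-6.0)","az=np.radians(-5.1)").replace("grip=np.array([566,166.5,97.2])","grip=np.array([567.3,168.7,96.4])")
open('h.py','w').write(t)
from h import *
Rt=axes(-n,ly);print(go(Rt,grip-13*n))
E
```

```text
[ 0.1431 -0.0016  0.0012 -0.7     0.4     0.    ]
```

>>> arm_command(
  series=[
    [0.03, 0, 0.0015, -0.7, 0.4, 0],
    [0.06, -0.001, 0.0015, -0.7, 0.4, 0],
    [0.09, -0.0015, 0.0015, -0.7, 0.4, 0],
    [0.11, -0.0015, 0.0015, -0.7, 0.4, 0],
    [0.125, -0.0015, 0.0015, -0.7, 0.4, 0],
    [0.135, -0.0015, 0.0015, -0.7, 0.4, 0],
    [0.143, -0.0015, 0.0015, -0.7, 0.4, 0],
    [0.143, -0.0015, 0.0015, -0.7, 0.4, 0],
    [0.143, -0.0015, 0.0015, -0.7, 0.4, 0],
  ],
)

```text
t: 2.78
tcp_pos: [561.5, 169.9, 85.7]
ee_rot: [1.569, 1.083, 3.051]
ft_force: [0.5, -0.1, -0.2]
gripper_width: 85.0
```

>>> arm_command(
  series=[
    [0, 0, 0, 0, 0, 0],
    [0, 0, 0, 0, 0, 0],
    [0, 0, 0, 0, 0, 0],
    [0, 0, 0, 0, 0, 0],
    [0, 0, 0, 0, 0, 0],
    [0, 0, 0, 0, 0, 0],
    [0, 0, 0, 0, 0, 0],
    [0, 0, 0, 0, 0, 0],
    [0, 0, 0, 0, 0, 0],
    [0, 0, 0, 0, 0, 0],
    [0, 0, 0, 0, 0, 0],
    [0, 0, 0, 0, 0, 0],
  ],
  jaw=0,
  squeeze=50,
)

```text
t: 3.78
tcp_pos: [561.6, 169.8, 85.8]
ee_rot: [1.569, 1.083, 3.051]
ft_force: [1.6, -2.0, 3.0]
gripper_width: 15.3
```

```bash
python3 - <<'E'
from h import *
s=sense();print(s['t'],s['tcp_pos'],s['ft_force'],s['gripper_width'],go(axes(-n,ly),grip-13*n,s))
Rt=axes([0,0,-1],ly);
print('tool axes',Rm(s['ee_rot']).round(3))
p,d=camera('wrist');cv2.imwrite('pics/w2.png',p)
E
```

```text
3.7833 [561.56274986 169.78015878  85.79188603] [ 1.57721964 -2.01308336  2.98819573] 15.284346431225202 [ 0.0009 -0.0001 -0.0006  0.      0.      0.1   ]
tool axes [[-0.467 -0.88   0.089]
 [ 0.042  0.078  0.996]
 [-0.883  0.468  0.001]]
```

View pics/w2.png

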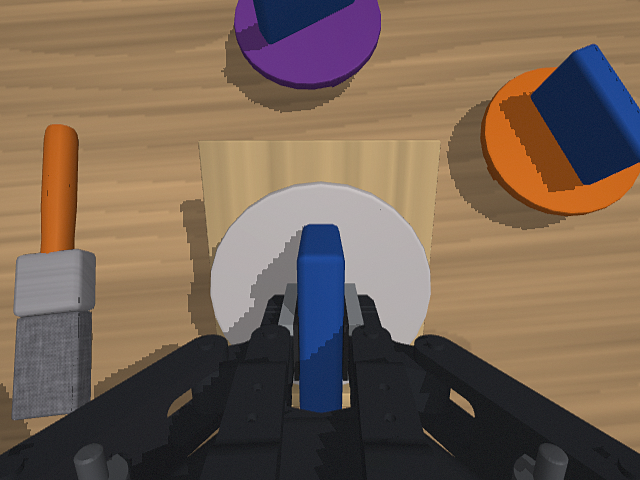

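The blade is held, with the opening at 15.3 mm. Lifting straight out along the lid axis.

>>> arm_command(
  series=[
    [-0.004, 0, 0, 0, 0, 0],
    [-0.012, 0, 0, 0, 0, 0],
    [-0.024, 0, 0, 0, 0, 0],
    [-0.04, 0, 0, 0, 0, 0],
    [-0.058, 0, 0, 0, 0, 0],
    [-0.076, 0, 0, 0, 0, 0],
    [-0.092, 0, 0, 0, 0, 0],
    [-0.104, 0, 0, 0, 0, 0],
    [-0.11, 0, 0, 0, 0, 0],
    [-0.11, 0, 0, 0, 0, 0],
    [-0.11, 0, 0, 0, 0, 0],
  ],
  squeeze=60,
)

```text
t: 4.75
tcp_pos: [612.8, 165.2, 182.9]
ee_rot: [1.569, 1.083, 3.051]
ft_force: [-0.2, -0.3, -3.2]
gripper_width: 15.1
```

```bash
python3 - <<'E'
from h import *
s=sense();print(s['t'],s['tcp_pos'],s['ft_force'],s['gripper_width'],s['q'].round(2))
# target above pot: tool down; jaw axis = lid y at yaw psi
for yaw in (-12,14):
    a=np.radians(yaw);l=np.array([-np.sin(a),np.cos(a),0])
    print(yaw,go(axes([0,0,-1],l),[596.3,-199.5,170+17],s))
p,d=camera('side');cv2.imwrite('pics/s2.png',p)
E
```

```text
4.75 [612.80372701 165.1670142  182.85514003] [-0.19978323 -0.31765384 -3.21407384] 15.082361650867645 [-0.27  0.76  0.06  1.25 -0.18  1.6   1.3 ]
-12 [-1.140e-02 -1.200e-02 -3.647e-01  6.800e+00 -1.600e+00 -2.790e+01]
14 [-1.140e-02 -1.200e-02 -3.647e-01 -1.870e+01  4.700e+00 -2.770e+01]
```

View pics/s2.png

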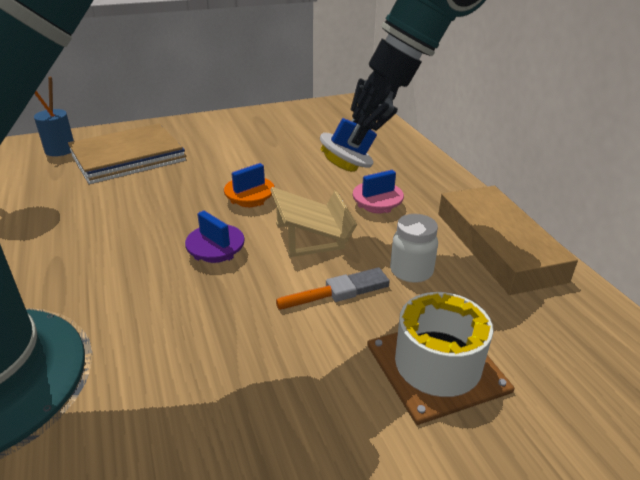

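>>> arm_command(
  series=[
    [-0.012, 0.004, 0.0, 0.5, -0.1, -2],
    [-0.025, 0.006, -0.006, 1.2, -0.3, -4],
    [-0.036, 0.006, -0.018, 2, -0.5, -6.5],
    [-0.04, 0.005, -0.036, 2.8, -0.7, -9],
    [-0.042, 0.004, -0.06, 3.5, -0.9, -11.5],
    [-0.042, 0.003, -0.088, 4.3, -1.1, -14],
    [-0.042, 0.002, -0.118, 5, -1.3, -16.5],
    [-0.042, 0.001, -0.148, 5.8, -1.4, -19],
    [-0.041, 0.001, -0.178, 6.5, -1.5, -21.5],
    [-0.04, 0.001, -0.208, 7.2, -1.7, -24],
    [-0.039, 0.001, -0.238, 7.9, -1.9, -26],
    [-0.038, 0.001, -0.268, 8.4, -2, -27.5],
    [-0.037, 0.001, -0.296, 8.8, -2, -27.9],
    [-0.036, 0.001, -0.322, 8.8, -2, -27.9],
    [-0.036, 0.001, -0.342, 8.8, -2, -27.9],
    [-0.036, 0.001, -0.355, 8.8, -2, -27.9],
    [-0.036, 0.001, -0.362, 8.8, -2, -27.9],
    [-0.036, 0.001, -0.365, 8.8, -2, -27.9],
    [-0.036, 0.001, -0.365, 8.8, -2, -27.9],
    [-0.036, 0.001, -0.365, 8.8, -2, -27.9],
  ],
)

```text
t: 6.47
tcp_pos: [596.3, -198.5, 214.2]
ee_rot: [2.784, 1.569, -2.172]
ft_force: [-0.5, 0.6, -2.8]
gripper_width: 15.6
```

```bash
python3 - <<'E'
from h import *
s=sense();print(s['t'],s['tcp_pos'],s['ft_force'],s['moment'],s['gripper_width'],s['q'].round(2))
print(Rm(s['ee_rot']).round(3))
P={}
for c in ('wrist','side','top'):
    p,d=camera(c);cv2.imwrite(f'pics/{c}3.png',p);np.savez(f'{c}3.npz',p=p,d=d)
    W=cloud(c,d,s)
    hsv=cv2.cvtColor(p,cv2.COLOR_BGR2HSV)
    w=W[(hsv[...,1]<70)&(abs(W[...,2]-(s['tcp_pos'][2]-9))<12)&(np.linalg.norm(W[...,:2]-s['tcp_pos'][:2],axis=-1)<70)]
    if len(w)>50:
        cc=w.mean(0)
        for _ in range(4):
            v=np.linalg.svd(w-cc,full_matrices=False)[2][2];v*=np.sign(v[2]);w=w[abs((w-cc)@v)<3];cc=w.mean(0)
        print(c,len(w),'plate n',v.round(3),'z',cc.round(1),'circ',cv2.minEnclosingCircle(w[:,:2].astype(np.float32)))
    b=W[(hsv[...,0]>105)&(hsv[...,0]<130)&(hsv[...,1]>150)&(np.linalg.norm(W[...,:2]-s['tcp_pos'][:2],axis=-1)<50)&(W[...,2]>s['tcp_pos'][2]-5)]
    if len(b)>30: print('  blade rect',cv2.minAreaRect(b[:,:2].astype(np.float32)),np.percentile(b[:,2],[2,98]))
E
```

```text
6.4667 [ 596.33487335 -198.48184426  214.239764  ] [-0.45333028  0.5553808  -2.84229607] [0.01356755 0.00139706 0.01102463] 15.644884788644775 [ 0.1   0.45  0.23  1.63 -0.11  1.08  1.69]
[[-0.001 -0.971  0.241]
 [-0.002  0.241  0.971]
 [-1.     0.001 -0.002]]
wrist 20588 plate n [0.002 0.006 1.   ] z [ 579.6 -194.7  203.8] circ ((596.5144653320312, -198.8708038330078), 51.89785385131836)
  blade rect ((590.5573120117188, -195.8504638671875), (56.504581451416016, 73.1408462524414), 31.651208877563477) [216.7071139  248.87112275]
side 2195 plate n [-0.002 -0.003  1.   ] z [ 586.7 -216.3  204. ] circ ((596.0565185546875, -200.0221710205078), 52.302913665771484)
  blade rect ((588.854248046875, -207.98358154296875), (46.77037811279297, 63.18635940551758), 46.492767333984375) [209.96471903 248.81347928]
top 1833 plate n [0.005 0.006 1.   ] z [ 579.6 -188.6  204.8] circ ((596.0933227539062, -198.29891967773438), 51.939048767089844)
  blade rect ((576.5375366210938, -194.2665557861328), (26.847753524780273, 27.285184860229492), 13.466960906982422) [219.36993628 287.7683951 ]
```

View pics/side3.png

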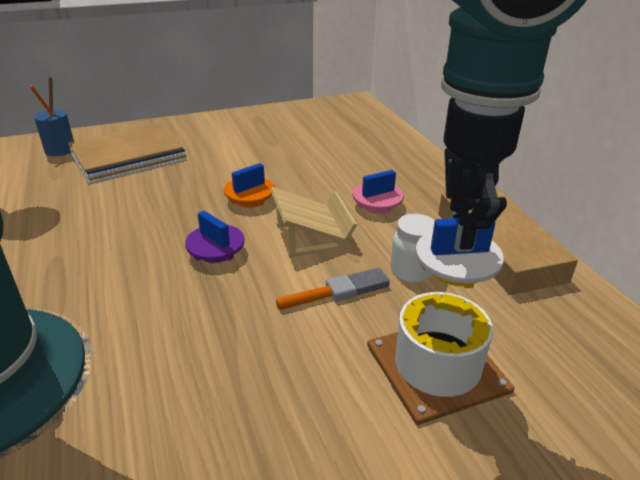

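View pics/wrist3.png

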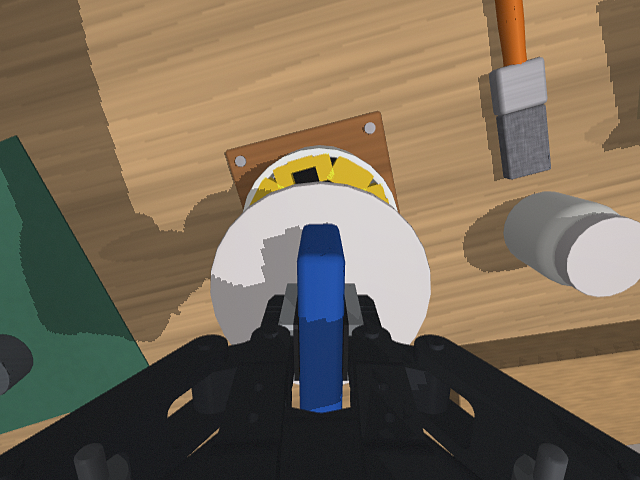

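The lid is level and centred within about 0.5 mm, and 15° out of line as intended. Pilot entry is expected after about 84 mm of descent and lug contact after about 92 mm.

>>> arm_command(
  series=[
    [0.006, 0, -0.0004, 0, 0, 0],
    [0.018, 0, -0.0004, 0, 0, 0],
    [0.034, 0, -0.0004, 0, 0, 0],
    [0.05, 0, -0.0004, 0, 0, 0],
    [0.063, 0, -0.0004, 0, 0, 0],
    [0.072, 0, -0.0004, 0, 0, 0],
    [0.078, 0, -0.0004, 0, 0, 0],
    [0.082, 0, -0.0004, 0, 0, 0],
    [0.085, 0, -0.0004, 0, 0, 0],
    [0.087, 0, -0.0004, 0, 0, 0],
    [0.089, 0, -0.0004, 0, 0, 0],
    [0.09, 0, -0.0004, 0, 0, 0],
    [0.09, 0, -0.0004, 0, 0, 0],
  ],
)

```text
t: 7.7
tcp_pos: [596.2, -199.3, 124.5]
ee_rot: [3.043, 1.569, -1.913]
ft_force: [-0.0, -0.1, -2.0]
gripper_width: 15.3
```

```bash
python3 - <<'E'
from h import *
s=sense();print(s['t'],s['tcp_pos'],s['ft_force'],s['moment'],s['gripper_width'])
E
```

```text
7.7 [ 596.23186694 -199.25228185  124.49081964] [-0.02945357 -0.07652125 -1.99005356] [0.00113954 0.00081849 0.0576014 ] 15.341279501992918
```

>>> arm_command(
  series=[
    [0.001, 0, 0, 0, 0, 0],
    [0.002, 0, 0, 0, 0, 0],
    [0.0025, 0, 0, 0, 0, 0],
    [0.0025, 0, 0, 0, 0, 0],
    [0.0025, 0, 0, 0, 0, 0],
  ],
)

```text
t: 8.12
tcp_pos: [596.3, -199.3, 122.0]
ee_rot: [3.075, 1.569, -1.881]
ft_force: [0.7, -0.5, -2.9]
gripper_width: 15.5
```

>>> arm_command(
  series=[
    [0.0005, 0, 0, 0, 0, 0],
    [0.001, 0, 0, 0, 0, 0],
    [0.001, 0, 0, 0, 0, 0],
    [0.001, 0, 0, 0, 0, 0],
  ],
)

```text
t: 8.45
tcp_pos: [596.4, -199.4, 121.8]
ee_rot: [-2.974, 1.569, -1.646]
ft_force: [-4.1, 0.4, 10.1]
gripper_width: 15.6
```

Contact at TCP z=121.8, as predicted, with about 10 N. Turning under light pressure.

>>> arm_command(
  series=[
    [0.001, 0, 0, -1.5, 0, 0],
    [0.001, 0, 0, -3, 0, 0],
    [0.001, 0, 0, -4.5, 0, 0],
    [0.001, 0, 0, -6, 0, 0],
    [0.001, 0, 0, -7.5, 0, 0],
    [0.001, 0, 0, -9, 0, 0],
    [0.001, 0, 0, -10, 0, 0],
    [0.001, 0, 0, -10, 0, 0],
  ],
)

```text
t: 9.12
tcp_pos: [597.2, -199.6, 121.5]
ee_rot: [-2.379, 1.568, -0.876]
ft_force: [4.4, 0.5, 6.1]
gripper_width: 15.1
```

```bash
python3 - <<'E'
from h import *
s=sense();print(s['t'],s['tcp_pos'],s['ft_force'],s['moment'],s['gripper_width'])
t=Rm(s['ee_rot']);print(t.round(3),'yaw',np.degrees(np.arctan2(-t[0,2],t[1,2])))
E
```

```text
9.1167 [ 597.20522212 -199.55654996  121.4627157 ] [4.35373757 0.48285549 6.10558344] [ 0.28196073 -1.17761273 -0.14309299] 15.073297246134807
[[ 0.002 -0.998  0.068]
 [-0.002  0.068  0.998]
 [-1.    -0.002 -0.002]] yaw -3.8824340731831226
```

>>> arm_command(
  series=[
    [0.001, 0.0003, 0, -1, 0, 0],
    [0.001, 0.0006, 0, -2, 0, 0],
    [0.001, 0.0008, 0, -3, 0, 0],
    [0.001, 0.0008, 0, -4, 0, 0],
    [0.001, 0.0008, 0, -5, 0, 0],
    [0.001, 0.0008, 0, -5.2, 0, 0],
    [0.001, 0.0008, 0, -5.2, 0, 0],
  ],
)

```text
t: 9.7
tcp_pos: [596.0, -199.5, 120.1]
ee_rot: [-2.761, 1.568, -1.167]
ft_force: [0.2, 0.6, -1.2]
gripper_width: 15.3
```

```bash
python3 - <<'E'
from h import *
s=sense();print(s['t'],s['tcp_pos'],s['ft_force'],s['moment'],s['gripper_width'])
t=Rm(s['ee_rot']);print(t.round(3),'yaw',np.degrees(np.arctan2(-t[0,2],t[1,2])))
E
```

```text
9.7 [ 595.98848301 -199.47805509  120.07426731] [ 0.15977831  0.55882889 -1.24901222] [ 0.02438205 -0.019013    0.0095505 ] 15.277318641416993
[[ 0.001 -1.    -0.023]
 [-0.002 -0.023  1.   ]
 [-1.    -0.001 -0.002]] yaw 1.3216703883379803
```

The force fell back to the free-hanging value and the lid went 1.7 mm below the riding height, so the lugs are in the notches. Home should be at TCP z≈108. Lowering gently.

>>> arm_command(
  series=[
    [0.0015, 0, 0, 0, 0, 0],
    [0.003, 0, 0, 0, 0, 0],
    [0.0045, 0, 0, 0, 0, 0],
    [0.006, 0, 0, 0, 0, 0],
    [0.0075, 0, 0, 0, 0, 0],
    [0.009, 0, 0, 0, 0, 0],
    [0.01, 0, 0, 0, 0, 0],
    [0.0105, 0, 0, 0, 0, 0],
    [0.0105, 0, 0, 0, 0, 0],
  ],
)

```text
t: 10.45
tcp_pos: [596.0, -199.5, 109.5]
ee_rot: [-2.805, 1.569, -1.211]
ft_force: [-0.4, -0.1, -2.2]
gripper_width: 15.1
```

>>> arm_command(
  series=[
    [0.0005, 0, 0, 0, 0, 0],
    [0.001, 0, 0, 0, 0, 0],
    [0.0015, 0, 0, 0, 0, 0],
    [0.002, 0, 0, 0, 0, 0],
    [0.002, 0, 0, 0, 0, 0],
    [0.002, 0, 0, 0, 0, 0],
  ],
)

```text
t: 10.95
tcp_pos: [596.1, -199.6, 107.9]
ee_rot: [-2.675, 1.568, -1.081]
ft_force: [-3.0, -0.1, 5.1]
gripper_width: 15.5
```

>>> arm_command(
  series=[
    [0.0005, 0, 0, 0, 0, 0],
    [0.001, 0, 0, 0, 0, 0],
    [0.001, 0, 0, 0, 0, 0],
  ],
)

```text
t: 11.2
tcp_pos: [596.1, -199.7, 107.7]
ee_rot: [-2.529, 1.568, -0.935]
ft_force: [-6.5, 0.7, 14.1]
gripper_width: 15.2
```

>>> arm_command(
  series=[
    [0, 0, 0, 0, 0, 0],
    [0, 0, 0, 0, 0, 0],
    [0, 0, 0, 0, 0, 0],
  ],
)

```text
t: 11.45
tcp_pos: [596.3, -199.8, 107.9]
ee_rot: [-2.442, 1.568, -0.848]
ft_force: [-1.0, 0.2, 2.9]
gripper_width: 15.4
```

>>> arm_command(
  series=[
    [-0.0005, 0, 0, 0, 0, 0],
    [-0.0005, 0, 0, 0, 0, 0],
    [-0.0005, 0, 0, 0, 0, 0],
    [-0.0005, 0, 0, 0, 0, 0],
    [-0.0005, 0, 0, 0, 0, 0],
    [-0.0005, 0, 0, 0, 0, 0],
    [-0.0005, 0, 0, 0, 0, 0],
    [-0.0005, 0, 0, 0, 0, 0],
    [-0.0005, 0, 0, 0, 0, 0],
    [-0.0005, 0, 0, 0, 0, 0],
  ],
  jaw=0.06,
)

```text
t: 12.28
tcp_pos: [596.2, -199.8, 108.4]
ee_rot: [-2.457, 1.568, -0.864]
ft_force: [-0.0, 0.1, 0.3]
gripper_width: 60.1
```

Released. Retreating straight up.

>>> arm_command(
  series=[
    [-0.006, 0, 0, 0, 0, 0],
    [-0.02, 0, 0, 0, 0, 0],
    [-0.04, 0, 0, 0, 0, 0],
    [-0.065, 0, 0, 0, 0, 0],
    [-0.09, 0, 0, 0, 0, 0],
    [-0.115, 0, 0, 0, 0, 0],
    [-0.135, 0, 0, 0, 0, 0],
    [-0.15, 0, 0, 0, 0, 0],
    [-0.15, 0, 0, 0, 0, 0],
    [-0.15, 0, 0, 0, 0, 0],
  ],
)

```text
t: 13.12
tcp_pos: [596.2, -199.5, 259.4]
ee_rot: [-2.236, 1.566, -0.642]
ft_force: [-0.8, -0.4, -0.6]
gripper_width: 60.2
```

```bash
python3 - <<'E'
from h import *
s=sense();print(s['t'],s['tcp_pos'],s['ft_force'],s['gripper_width'])
for c in ('wrist','side','top'):
    p,d=camera(c);cv2.imwrite(f'pics/{c}4.png',p);W=cloud(c,d,s)
    hsv=cv2.cvtColor(p,cv2.COLOR_BGR2HSV)
    w=W[(hsv[...,1]<70)&(abs(W[...,2]-98)<6)&(np.hypot(W[...,0]-596,W[...,1]+199.5)<50)]
    if len(w)<50: print(c,len(w));continue
    cc=w.mean(0);v=np.linalg.svd(w-cc,full_matrices=False)[2][2];v*=np.sign(v[2])
    print(c,len(w),'plate top z',np.percentile(w[:,2],[5,50,95]).round(1),'n',v.round(3))
    if c!='wrist':
        for th in ('jar','brush_mid'):
            r=trace(c,th)
            if r: print(th,np.nanmedian(W[r[0]['region']],0).round(1))
a=cv2.imread('pics/side4.png')[240:440,340:540];b=cv2.imread('pics/wrist4.png')
cv2.imwrite('pics/f.png',np.hstack([cv2.resize(a,(400,400)),cv2.resize(b,(400,400))]))
E
```

```text
13.1167 [ 596.18447944 -199.53061285  259.38139173] [-0.80542366 -0.37962529 -0.6498749 ] 60.194788278069446
wrist 8161 plate top z [96.1 97.3 98.4] n [0.001 0.001 1.   ]
side 1953 plate top z [96.1 97.6 98.9] n [-0.003 -0.003  1.   ]
jar [658.6  -9.5  63.9]
brush_mid [531.8  -8.8  17. ]
top 2036 plate top z [ 95.9  98.3 101. ] n [0.    0.001 1.   ]
jar [661.1  14.7  94.2]
brush_mid [537.2  -1.1  18.4]
```

View pics/f.png

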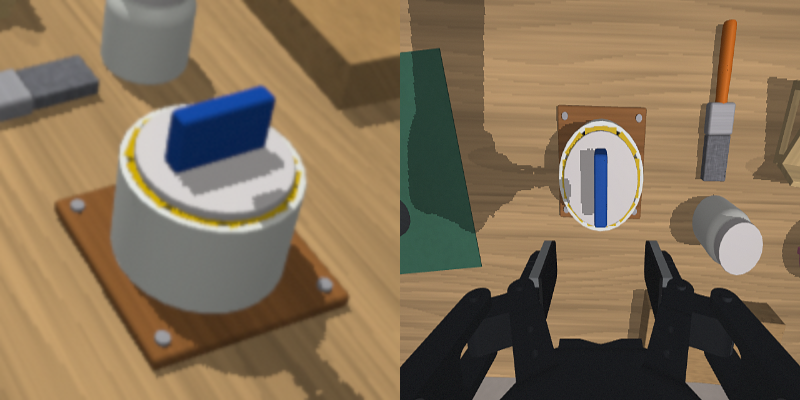

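View pics/side4.png

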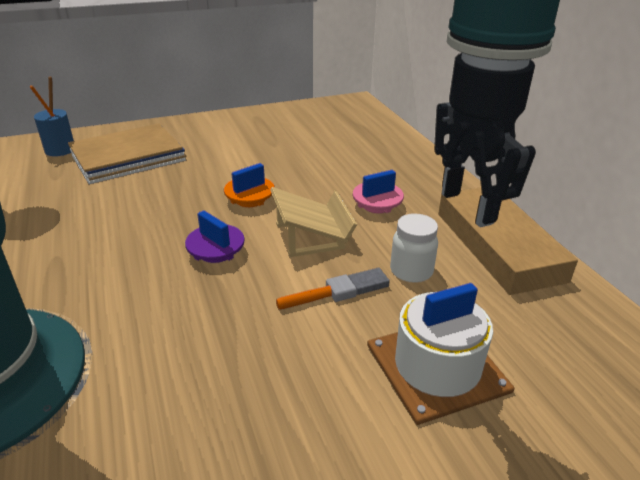

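The lid lies flat on the pot at about (445,325) in the side view. Its plate top is at z≈98, which is the rim plus 8 mm, and it is level. The jar, brush and look-alikes are where they were, and the gripper is clear.

```bash
python3 -c "
from cell import *
print(close_job())"
```

```text
the job is handed in; nothing more can be done
None
```

The pot is closed: the white keyed lid lies flat and fully home in its mouth, and the gripper has let go. I took the lid off the sloping rest and set it on the mouth about 15° out of line. I then turned it under roughly 10 N until the lugs dropped into the notches, lowered it, pressed it home with about 14 N and backed the arm off.

**Seating:** TCP height fell 14 mm, from 121.8 mm with the lugs riding on the collar to 107.9 mm seated. All three cameras put the plate's top at z ≈ 97–98 mm, where 98 is expected, and level to within about 0.3°.

**Surroundings:** the jar measured within about 2 mm of its first position, which is within measurement error. The brush was only measured at the end, but it and the look-alikes look unmoved in the pictures.

**Limits:** the robot's clock read about 13 s of the 61 s allowed when I handed in. The highest force I read was about 14 N at the wrist. No check failed or disagreed.

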